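Find the mould weight that still grips

TASK

Three rubber-soled steel mould weights that look alike stand on the white board; two soles have gone slick, one still grips. Slide each weight at least 5 cm along the board, without pressing down on it, and feel its drag, all three before any is lifted; then set the one that grips gently, sole down and lengthwise up the slope, on the middle of the tilted plate, where it must stay (a slick one would slide off). Leave the other two standing on the board and the bottle cap and stir stick where they lie.

Things in the scene. Friction and masses are not known exactly. Their poses are not given: they have to be found in the camera images.
- board: fixed white laminate board 300 (x) x 420 (y) x 8 mm on the table; origin at the centre of its underside, its top 8 mm above; x points away from the robot, y to the left along its length, z up
- stand: fixed stand on the table right of the board: a plain aluminium plate, 190 mm up the slope, 130 mm wide, tilted 27 degrees, its low edge with a 5 mm lip towards the robot. Origin on the table under the plate's middle; x runs level from the low to the high edge, y level across, z up. The plate's top is 60 mm above the table at its middle
- spot (a point): where a weight's centre belongs on the tilted plate: over the middle of the plate, 17 mm off its surface along its normal
- weight_1_mid (a point): centre (17 mm above the underside) of mould weight 1: steel block 76 (x) x 46 (y) x 30 mm on a 4 mm black rubber sole, 34 mm tall in all, about 0.8 kg; z up, x at the start within 0.2 rad of the board's x. The three look alike and stand in any order. Slid level without pressing, the one that grips drags with 4.9 to 7.8 N, each slick one with 2.1 to 3.4 N
- weight_2_mid (a point): centre (17 mm above the underside) of mould weight 2: steel block 76 (x) x 46 (y) x 30 mm on a 4 mm black rubber sole, 34 mm tall in all, about 0.8 kg; z up, x at the start within 0.2 rad of the board's x. The three look alike and stand in any order. Slid level without pressing, the one that grips drags with 4.9 to 7.8 N, each slick one with 2.1 to 3.4 N
- weight_3_mid (a point): centre (17 mm above the underside) of mould weight 3: steel block 76 (x) x 46 (y) x 30 mm on a 4 mm black rubber sole, 34 mm tall in all, about 0.8 kg; z up, x at the start within 0.2 rad of the board's x. The three look alike and stand in any order. Slid level without pressing, the one that grips drags with 4.9 to 7.8 N, each slick one with 2.1 to 3.4 N
- cap: loose white bottle cap, 31 mm across, 16 mm high, on the table between board and tray; origin centre of underside; bystander
- stick: loose wooden stir stick 150 x 18 x 9 mm lying on the board along its far edge; origin centre of underside; bystander
There are look-alikes about, which are no part of the job. What is shaped like the part that bears weight_1_mid but orange is not meant.

How it is judged (in metres and radians):
On the way:
1. all three weights have been slid at least 35 mm from where they stood and stand flat on the board (distance of each of weight_1_mid, weight_2_mid, weight_3_mid from where it was at the start of the episode above 0.035 m and z of weight_1_mid in the frame of board between 0.021 and 0.029 m and angle between each of weight_1_mid, weight_2_mid, weight_3_mid's own z axis and vertical below 0.05 rad and x of weight_1_mid in the frame of board between -0.15 and 0.15 m and y of weight_1_mid in the frame of board between -0.21 and 0.21 m and z of weight_2_mid in the frame of board between 0.021 and 0.029 m and x of weight_2_mid in the frame of board between -0.15 and 0.15 m and y of weight_2_mid in the frame of board between -0.21 and 0.21 m and z of weight_3_mid in the frame of board between 0.021 and 0.029 m and x of weight_3_mid in the frame of board between -0.15 and 0.15 m and y of weight_3_mid in the frame of board between -0.21 and 0.21 m), for 0.2 s.
At the end, for the whole second after the job is handed in: one weight stays at rest flat on the middle of the tilted plate, its centre within 30 mm of the spot and its length up the slope (within about 15 degrees), and the other two stand flat on the board, all at rest (((distance between weight_1_mid and spot below 0.03 m and angle between weight_1_mid's own z axis and vertical between 0.41 and 0.53 rad and angle between the x axis of weight_1_mid and the y axis of stand, either way round above 1.3 rad and z of weight_2_mid in the frame of board between 0.021 and 0.029 m and angle between each of weight_2_mid, weight_3_mid's own z axis and vertical below 0.05 rad and x of weight_2_mid in the frame of board between -0.15 and 0.15 m and y of weight_2_mid in the frame of board between -0.21 and 0.21 m and z of weight_3_mid in the frame of board between 0.021 and 0.029 m and x of weight_3_mid in the frame of board between -0.15 and 0.15 m and y of weight_3_mid in the frame of board between -0.21 and 0.21 m) or (distance between weight_2_mid and spot below 0.03 m and angle between weight_2_mid's own z axis and vertical between 0.41 and 0.53 rad and angle between the x axis of weight_2_mid and the y axis of stand, either way round above 1.3 rad and z of weight_1_mid in the frame of board between 0.021 and 0.029 m and angle between each of weight_1_mid, weight_3_mid's own z axis and vertical below 0.05 rad and x of weight_1_mid in the frame of board between -0.15 and 0.15 m and y of weight_1_mid in the frame of board between -0.21 and 0.21 m and z of weight_3_mid in the frame of board between 0.021 and 0.029 m and x of weight_3_mid in the frame of board between -0.15 and 0.15 m and y of weight_3_mid in the frame of board between -0.21 and 0.21 m) or (distance between weight_3_mid and spot below 0.03 m and angle between weight_3_mid's own z axis and vertical between 0.41 and 0.53 rad and angle between the x axis of weight_3_mid and the y axis of stand, either way round above 1.3 rad and z of weight_1_mid in the frame of board between 0.021 and 0.029 m and angle between each of weight_1_mid, weight_2_mid's own z axis and vertical below 0.05 rad and x of weight_1_mid in the frame of board between -0.15 and 0.15 m and y of weight_1_mid in the frame of board between -0.21 and 0.21 m and z of weight_2_mid in the frame of board between 0.021 and 0.029 m and x of weight_2_mid in the frame of board between -0.15 and 0.15 m and y of weight_2_mid in the frame of board between -0.21 and 0.21 m)) and linear speed of each of weight_1, weight_2, weight_3 below 0.006 m/s); the robot touches nothing.
It fails at once if a weight is lifted more than 8 mm off the board while another has not yet been slid (z of any of weight_1_mid, weight_2_mid, weight_3_mid in the frame of board above 0.033 m and distance of any of weight_1_mid, weight_2_mid, weight_3_mid from where it was at the start of the episode below 0.03 m).
It fails at once if a weight is pressed down on the board (more than 40 N between them; its own weight is about 8 N, its drag up to 7.8 N), or the fingers press on the board with more than 15 N (contact force between any of weight_1, weight_2, weight_3 and board above 40 N or contact force between the fingers and board above 15 N).
It fails at once if a weight slides down to the foot of the tilted plate ((x of weight_1_mid in the frame of stand between -0.11 and -0.045 m and y of weight_1_mid in the frame of stand between -0.06 and 0.06 m and z of weight_1_mid in the frame of stand below 0.062 m) or (x of weight_2_mid in the frame of stand between -0.11 and -0.045 m and y of weight_2_mid in the frame of stand between -0.06 and 0.06 m and z of weight_2_mid in the frame of stand below 0.062 m) or (x of weight_3_mid in the frame of stand between -0.11 and -0.045 m and y of weight_3_mid in the frame of stand between -0.06 and 0.06 m and z of weight_3_mid in the frame of stand below 0.062 m)).
It fails at once if a weight is dropped or banged onto the stand (more than 60 N) (contact force between any of weight_1, weight_2, weight_3 and stand above 60 N).
It fails at once if the bottle cap or the stir stick is moved more than 25 mm (distance of any of cap, stick from where it was at the start of the episode above 0.025 m).
It also fails if it takes over 72 s, if anything falls off the work surface, if the arm or the gripper's body presses on something with over 40 N, if the wrist force passes 120 N, or if a joint passes its speed limit or range.

ROBOT

A 6-joint arm with a two-finger parallel gripper is mounted at the origin on a cart in front of the work surface, level with it; the furniture and walls round the work are solid. World frame = base frame: x ahead of the robot, y to its left, z up, the work surface at z = 0. Lengths are in m, angles in degrees, forces in N, time in s.
With the tool pointing down it reaches from about 0.4 to 0.825 m from the base axis. Payload 7 kg.
Tool frame: the origin (TCP) lies on the centre line of the jaws, within the pads' length; the fingertips stand 19 mm ahead of it and the grasp point (between the pads) is the TCP; z points along the fingers, y is the line along which they close (so a half turn about z gives the same grasp; the last joint's range is limited). The gripper opens to 88 mm and grips with 3 to 60 N. Pads are 19 mm wide; open, the fingers measure 130 mm over their backs; the gripper's body (78 mm by 193 mm) begins 47 mm behind the grasp point.
Start: joints at [82.34, 20.546, 0.682, 0, -70.136, -16.507], TCP at [0.276, 0.616, 0.246] pointing down, gripper open.
Joint ranges: [-176.03, 176.03], [-82.01, 121.73], [-58.28, 71.71], [-173.87, 95.51], [-174.79, -0.11], [-173.66, 173.66]. Speed limits (degrees/s): [136.94, 136.94, 172.46, 180, 180, 180].

INTERFACE

Orientations are given as [roll, pitch, yaw] about the fixed x, y, z axes, in that order (R = Rz(yaw) Ry(pitch) Rx(roll)).
In Python, from plant import * gives the robot as it stands. The module is installed in compiled form; this text tells all that it offers.
- The arm moves only by the tool play_rows, never from a script. Its argument "deltas" is a list of rows, each a list of 6 numbers: the shift along the world's x, y, z scaled (see below), then the turn, a rotation vector about the world's x, y, z scaled (see below). A call has 1 to 10 rows; each row shifts and turns the commanded pose from where the row before left it; what a row does not reach is not made up. The controller multiplies each number of a shift by 800 mm and each number of a turn by 180 degrees. A row lasts 1/10 s, in which the tool goes at most 50 mm and 8.59 degrees, less where a joint would pass 70% of its speed; a pose out of reach is approached as far as the arm can. A call with a number of a shift or a turn outside -1 to 1 is refused whole. A call with a gripper value outside its range is refused whole. "gripper" is the gripper command: -1 is shut, 1 is fully open, values between are in proportion, set as the call begins (left out, the last holds). The fingers move at their own pace and stop on an object; the grip force is fixed at half the most. Time passes only in rows, so rows that do not move let the fingers close. It gives the time, the measured TCP pose, the force, the opening and the grip force at its end, in the units of the state.
- get_obs(): the state, without advancing time (a new reading comes with each control period).
- snapshot(name): name is "side" or "top" or "wrist"; returns (picture, depth): 400x640x3 uint8, blue, green, red; 400x640 float32, m along the optical axis (not along the pixel's ray), 0 where there is no reading.
- camera_model(name): a dict with "fx", "fy", "cx", "cy" (pixels), "world_to_cam" (4x4, takes a point from world to camera coordinates). Camera axes: x right, y down, z forward; pixel columns grow to the right and rows downward; lengths in m; the calibration is good to about 2 mm. A picture is of the moment at which its call begins: read the wrist's pose just before it. camera_model takes no time and is no camera call; for the wrist camera it gives the pose at the moment of the call.
- close_job(): hands the job in; it is judged then, once.
The state is a dict: "clock": time; "joint_pos": joint angles; "qvel": joint speeds; "tau": joint torques, N m; "tool_pos": TCP position; "orientation": TCP orientation; "force": force on the tool from outside, world axes, zero at the start; "moment": the same for the moment, N m; "opening": finger opening in m; "gripper_force": force on a finger pad.
Only numpy, scipy, OpenCV 4.12 (cv2) and the standard library are available. Lean on these libraries where they do the work, as an engineer would, in place of code of your own. Each camera call takes 0.05 s, during which the arm holds its last target. There are 200 camera calls.

## Working session

There is one attempt and no reset: what is moved stays moved. The work goes in short steps, Python scripts to look and compute and a tool call to move; the robot and the scene stay as the last step left them, time stands still between calls to the robot, and variables do not carry over. Pictures are saved under pics/ and viewed, at most 10 in all, crops included, and the job is handed in when it is done.

Besides the shell and the picture viewer there is one more tool, called as name([rows], argument=value, ...), one row to a line, values as JSON. play_rows: Moves the arm, as the interface text tells. Its arguments: {"type":"object","properties":{"deltas":{"type":"array","items":{"type":"array","items":{"type":"number","minimum":-1,"maximum":1}}},"gripper":{"type":"number"}},"required":["deltas"]}

```bash
mkdir -p pics; python3 - <<'E'
from plant import *
import cv2,numpy as np
o=get_obs();print({k:np.round(v,3) for k,v in o.items()})
for n in("top","side"):
    p,d=snapshot(n);cv2.imwrite(f"pics/{n}0.png",p);np.savez(f"pics/{n}0.npz",p=p,d=d)
    c=camera_model(n);print(n,c["fx"],c["cx"],c["cy"],np.round(c["world_to_cam"],4).tolist())
E
```

```text
{'clock': np.float64(0.0), 'joint_pos': array([ 8.2340e+01,  2.0589e+01,  6.3300e-01, -2.0000e-02, -7.0135e+01,
       -1.6509e+01]), 'qvel': array([ 0.124,  0.034,  0.012, -0.048,  0.015, -0.004]), 'tau': array([ 2.0000e-03, -5.8271e+01,  2.9306e+01,  6.9970e+00,  7.0000e-03,
       -0.0000e+00]), 'tool_pos': array([0.276, 0.615, 0.245]), 'orientation': array([ 1.79906e+02, -8.00000e-03, -2.41770e+01]), 'force': array([ 1.246, -0.402, -0.395]), 'moment': array([0.033, 0.017, 0.061]), 'gripper_force': np.float64(0.0), 'opening': np.float64(0.087)}
top 363.6258710705153 323.5324556659598 193.93643619868558 [[0.0179, -0.9998, 0.0043, -0.064], [-0.9975, -0.0181, -0.0679, 0.6166], [0.068, -0.0031, -0.9977, 1.0842], [0.0, 0.0, 0.0, 1.0]]
side 425.31121094551224 315.76743479654715 199.1861881262398 [[0.9005, -0.4348, -0.003, -0.5785], [-0.2643, -0.542, -0.7977, 0.1837], [0.3452, 0.7191, -0.603, 0.8542], [0.0, 0.0, 0.0, 1.0]]
```

View pics/top0.png

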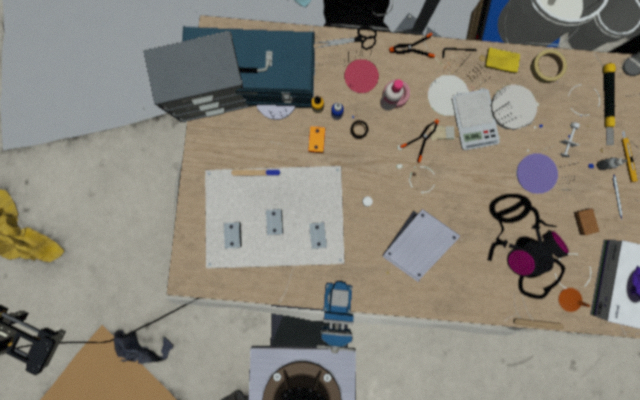

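View pics/side0.png

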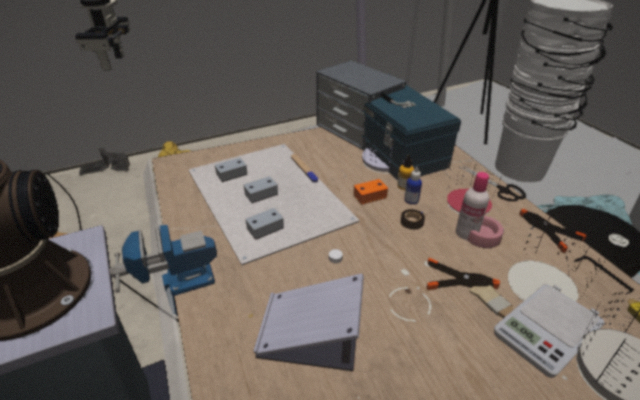

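Top view: three grey weights at (232,235), (274,221) and (318,235). The orange look-alike is at (317,139), the stick at (255,172), the cap at (368,201), the stand at (421,243), and a vise at (338,300). I choose the three grey ones on the white board.

```bash
cat >h.py <<'E'
from plant import *
import cv2,numpy as np
def cloud(d,c):
    v,u=np.indices(d.shape);P=np.stack([(u-c["cx"])*d/c["fx"],(v-c["cy"])*d/c["fy"],d],-1)
    T=np.linalg.inv(c["world_to_cam"]);W=P@T[:3,:3].T+T[:3,3];W[d==0]=np.nan;return W
def blobs(W,m,minn=25):
    n,l=cv2.connectedComponents(m.astype(np.uint8))
    for i in range(1,n):
        q=W[l==i]
        if len(q)<minn: continue
        (cx,cy),(w,h),a=cv2.minAreaRect((q[:,:2]*1000).astype(np.float32))
        if w<h:w,h,a=h,w,a-90
        vv,uu=np.where(l==i)
        print("px",uu.mean().round(),vv.mean().round(),"xy",round(cx),round(cy),"size",round(w),round(h),"ang",round(a,1),"z med",np.median(q[:,2]).round(4),"n",len(q))
E
python3 - <<'E'
from h import *
for n in("top","side"):
    f=np.load(f"pics/{n}0.npz");c=camera_model(n);W=cloud(f["d"],c)
    x,y,z=W[...,0],W[...,1],W[...,2]
    print(n,"table z",np.nanmedian(z[(x>.3)&(x<.7)&(y>-.45)&(y<-.4)]))
    A=(x>.25)&(x<.85)&(y>-.12)&(y<.5)
    blobs(W,A&(z>.032)&(z<.06))
    print("low");blobs(W,A&(z>.004)&(z<.03),8)
    print("plate");m=(z>.02)&(z<.13)&(x>.3)&(x<.7)&(y<-.1)&(y>-.4)
    nl,l,st,ce=cv2.connectedComponentsWithStats(m.astype(np.uint8))
    i=1+np.argmax(st[1:,4]);q=W[l==i]
    for k in range(4):
        mu=q.mean(0);nn=np.linalg.svd(q-mu,full_matrices=False)[2][2];q=q[abs((q-mu)@nn)<(.02,.008,.005,.005)[k]]
    nn*=np.sign(nn[2]);R=cv2.minAreaRect((q[:,:2]*1000).astype(np.float32))
    print("n",nn,"tilt",np.degrees(np.arccos(nn[2])),"uphill yaw",np.degrees(np.arctan2(-nn[1],-nn[0])),R,"z at mid",mu[2]-((R[0][0]/1000-mu[0])*nn[0]+(R[0][1]/1000-mu[1])*nn[1])/nn[2],len(q))
    print(cv2.boxPoints(R))
    # tall obstacles
    m=(z>.07)&(x>.1)&(x<.9)&(y<.5)&(y>-.5)
    print("tall");nl,l,st,ce=cv2.connectedComponentsWithStats(m.astype(np.uint8))
    for i in range(1,nl):
        if st[i,4]>25:
            q=W[l==i];print(q.min(0).round(2),q.max(0).round(2),st[i,4])
E
```

```text
top table z 0.0008514569783327763
px 183.0 116.0 xy 843 373 size 52 10 ang -85.0 z med 0.0471 n 48
px 316.0 138.0 xy 786 -28 size 76 46 ang -3.4 z med 0.0349 n 346
px 274.0 221.0 xy 533 94 size 76 46 ang 4.5 z med 0.0425 n 407
px 232.0 235.0 xy 491 218 size 75 47 ang 3.1 z med 0.0424 n 418
px 317.0 235.0 xy 495 -37 size 76 46 ang 7.4 z med 0.0427 n 398
low
px 186.0 118.0 xy 843 374 size 51 12 ang -89.1 z med 0.0167 n 51
px 316.0 152.0 xy 748 -26 size 40 2 ang 85.8 z med 0.0178 n 20
px 274.0 215.0 xy 550 97 size 436 309 ang -87.6 z med 0.009 n 12084
px 327.0 296.0 xy 306 -68 size 94 23 ang -9.2 z med 0.0163 n 186
plate
n [-0.37064124  0.25522773  0.89301953] tilt 26.74483333018616 uphill yaw -34.551736066862986 ((469.5882873535156, -334.8934326171875), (131.0340576171875, 172.71762084960938), 55.62088394165039) z at mid 0.060975456647926786 2527
[[ 361.31946 -340.202  ]
 [ 503.86664 -437.72983]
 [ 577.8571  -329.58487]
 [ 435.30994 -232.05704]]
tall
[ 0.83 -0.01  0.07] [0.9  0.41 0.19] 3524
[ 0.89 -0.27  0.07] [ 0.9  -0.23  0.16] 160
[ 0.88 -0.04  0.07] [ 0.9  -0.02  0.1 ] 48
[ 0.86 -
[... 925 characters left out ...]
8.0 xy 261 -102 size 48 26 ang -69.6 z med 0.0112 n 152
plate
n [-0.37237315  0.25185922  0.89325538] tilt 26.71478927411714 uphill yaw -34.07294488984677 ((467.0806884765625, -336.6781005859375), (132.709716796875, 173.5116424560547), 55.59991455078125) z at mid 0.058712224437975205 5049
[[ 358.00897 -342.41406]
 [ 501.1756  -440.44263]
 [ 576.1524  -330.94214]
 [ 432.98578 -232.91357]]
tall
[ 0.83 -0.04  0.07] [0.9  0.41 0.19] 3803
[ 0.86 -0.1   0.07] [ 0.88 -0.08  0.1 ] 89
[ 0.1  -0.05  0.14] [0.11 0.05 0.26] 780
[ 0.88 -0.28  0.07] [ 0.9  -0.23  0.16] 528
[ 0.25 -0.14  0.07] [ 0.36 -0.06  0.12] 1415
[ 0.16 -0.14  0.07] [ 0.24 -0.06  0.12] 1059
[ 0.45 -0.44  0.07] [ 0.57 -0.3   0.1 ] 2488
```

Both views agree on the weights: A (490,217), B (531,92), C (493,-38) mm, tops near 42 mm. The plate middle is at (468,-336), uphill yaw about -34°. Before the first reach I'll do a close check with the wrist camera.

play_rows([
  [0.0268,-0.0498,0,0,0,0.0154],
  [0.0268,-0.0498,0,0,0,0.0154],
  [0.0268,-0.0498,0,0,0,0.0154],
  [0.0268,-0.0498,0,0,0,0.0154],
  [0.0268,-0.0498,0,0,0,0.0154],
  [0.0268,-0.0498,0,0,0,0.0154],
  [0.0268,-0.0498,0,0,0,0.0154],
  [0.0268,-0.0498,0,0,0,0.0154],
  [0.0268,-0.0498,0,0,0,0.0154],
  [0.0268,-0.0498,0,0,0,0.0154],
], gripper=1)

```text
clock: 1.1
tool_pos: [0.4911, 0.2156, 0.2455]
orientation: [-180.0, 0.0, 3.7]
force: [0.8, 1.0, -0.3]
opening: 0.0875
gripper_force: 0.0
```

play_rows([
  [0,0,0,0,0,0],
  [0,0,0,0,0,0],
  [0,0,0,0,0,0],
])

```text
clock: 1.4
tool_pos: [0.4905, 0.2177, 0.2454]
orientation: [180.0, 0.0, 3.5]
force: [0.7, -0.2, -0.2]
opening: 0.0874
gripper_force: 0.0
```

```bash
python3 - <<'E'
from h import *
c=camera_model("wrist");p,d=snapshot("wrist");cv2.imwrite("pics/w1.png",p)
W=cloud(d,c);x,y,z=W[...,0],W[...,1],W[...,2]
blobs(W,(z>.03)&(z<.06)&(x>.3)&(x<.7)&(y>-.12)&(y<.35),200)
E
```

```text
px 431.0 146.0 xy 532 93 size 76 46 ang 5.0 z med 0.0427 n 2959
px 320.0 174.0 xy 491 217 size 76 46 ang 4.4 z med 0.0425 n 2578
px 535.0 184.0 xy 494 -38 size 76 48 ang 7.7 z med 0.0428 n 2906
```

View pics/w1.png

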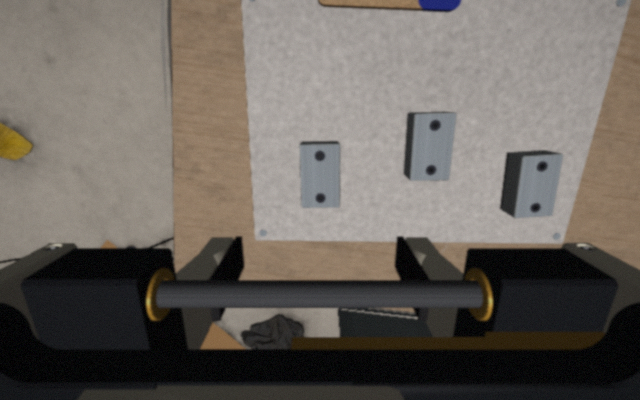

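The wrist view shows the three grey weights at (320,174), (431,146), (535,184), matching the overhead fixes. I'll straddle A and push it +y with the right finger.

play_rows([
  [0,0,-0.042,0,0,0],
  [0,0,-0.042,0,0,0],
  [0,0,-0.042,0,0,0],
  [0,0,-0.042,0,0,0],
  [0,0,-0.042,0,0,0],
  [0,0,-0.042,0,0,0],
  [0,0,-0.008,0,0,0],
  [0,0,-0.008,0,0,0],
  [0,0,0,0,0,0.005],
])

```text
clock: 2.35
tool_pos: [0.491, 0.2183, 0.0316]
orientation: [-180.0, -0.0, 4.5]
force: [-0.1, 0.1, 0.8]
opening: 0.0878
gripper_force: 0.0
```

play_rows([
  [0,0.00625,0,0,0,0],
  [0,0.00625,0,0,0,0],
  [0,0.00625,0,0,0,0],
])

```text
clock: 2.65
tool_pos: [0.4913, 0.2334, 0.0323]
orientation: [-179.9, -0.1, 4.5]
force: [-0.2, -0.0, 0.2]
opening: 0.0877
gripper_force: 0.0
```

play_rows([
  [-0.0003,0.004,0,0,0,0],
  [-0.0003,0.004,0,0,0,0],
  [-0.0003,0.004,0,0,0,0],
  [-0.0003,0.004,0,0,0,0],
  [-0.0003,0.004,0,0,0,0],
  [-0.0003,0.004,0,0,0,0],
])

```text
clock: 3.25
tool_pos: [0.4888, 0.2502, 0.0313]
orientation: [179.9, 0.1, 4.4]
force: [0.2, -6.1, 6.3]
opening: 0.0873
gripper_force: 3.4
```

play_rows([
  [-0.0003,0.004,0,0,0,0],
  [-0.0003,0.004,0,0,0,0],
  [-0.0003,0.004,0,0,0,0],
])

```text
clock: 3.55
tool_pos: [0.4881, 0.2597, 0.0313]
orientation: [179.9, 0.1, 4.4]
force: [0.5, -7.0, 6.1]
opening: 0.0872
gripper_force: 3.4
```

play_rows([
  [-0.0003,0.004,0,0,0,0],
  [-0.0003,0.004,0,0,0,0],
  [-0.0003,0.004,0,0,0,0],
])

```text
clock: 3.85
tool_pos: [0.4873, 0.2692, 0.0313]
orientation: [179.8, 0.1, 4.4]
force: [1.9, -6.4, 5.1]
opening: 0.0875
gripper_force: 3.4
```

play_rows([
  [-0.0003,0.004,0,0,0,0],
  [-0.0003,0.004,0,0,0,0],
  [-0.0003,0.004,0,0,0,0],
])

```text
clock: 4.15
tool_pos: [0.4866, 0.2788, 0.0313]
orientation: [179.9, 0.1, 4.4]
force: [0.8, -6.4, 4.8]
opening: 0.0878
gripper_force: 3.2
```

play_rows([
  [-0.0003,0.004,0,0,0,0],
  [-0.0003,0.004,0,0,0,0],
  [-0.0003,0.004,0,0,0,0],
])

```text
clock: 4.45
tool_pos: [0.4859, 0.2884, 0.0313]
orientation: [179.8, 0.1, 4.4]
force: [0.4, -6.7, 6.3]
opening: 0.0879
gripper_force: 3.4
```

Fz is about 6 N up on the tool, so this reading is not clean. I'll back off, raise a little and repeat the last bit of the push.

play_rows([
  [0.0006,-0.006,0,0,0,0],
  [0,0,0,0,0,0],
])

```text
clock: 4.65
tool_pos: [0.4868, 0.2849, 0.0311]
orientation: [-180.0, 0.0, 4.4]
force: [0.1, 0.6, -0.3]
opening: 0.0878
gripper_force: 0.0
```

play_rows([
  [0,0,0.003,0,0,0],
  [0,0,0,0,0,0],
])

```text
clock: 4.85
tool_pos: [0.4871, 0.2855, 0.0339]
orientation: [-180.0, -0.0, 4.5]
force: [-0.1, 0.6, -0.1]
opening: 0.0876
gripper_force: 0.0
```

play_rows([
  [-0.0003,0.003,0,0,0,0],
  [-0.0003,0.003,0,0,0,0],
  [-0.0002,0.002,0,0,0,0],
])

```text
clock: 5.15
tool_pos: [0.486, 0.2909, 0.0335]
orientation: [179.9, 0.1, 4.5]
force: [0.5, -5.1, 4.5]
opening: 0.0878
gripper_force: 2.8
```

play_rows([
  [-0.0002,0.002,0,0,0,0],
])

```text
clock: 5.25
tool_pos: [0.4858, 0.2923, 0.0335]
orientation: [179.9, 0.1, 4.5]
force: [1.3, -4.9, 4.5]
opening: 0.0876
gripper_force: 2.9
```

play_rows([
  [-0.0002,0.002,0,0,0,0],
])

```text
clock: 5.35
tool_pos: [0.4856, 0.2938, 0.0335]
orientation: [179.9, 0.1, 4.5]
force: [1.0, -6.5, 3.8]
opening: 0.0877
gripper_force: 2.9
```

play_rows([
  [-0.0002,0.002,0,0,0,0],
])

```text
clock: 5.45
tool_pos: [0.4854, 0.2953, 0.0335]
orientation: [179.9, 0.1, 4.4]
force: [1.6, -6.9, 3.6]
opening: 0.0877
gripper_force: 2.9
```

play_rows([
  [0,-0.01,0,0,0,0],
  [0,0,0.035,0,0,0],
  [0,0,0.035,0,0,0],
  [0.0115,-0.0463,0,0,0,0.0005],
  [0.0115,-0.0463,0,0,0,0.0005],
  [0.0115,-0.0463,0,0,0,0.0005],
  [0.0115,-0.0463,0,0,0,0.0005],
  [0.0115,-0.0463,0,0,0,0.0005],
  [0,0,0,0,0,0],
  [0,0,0,0,0,0],
])

```text
clock: 6.45
tool_pos: [0.5319, 0.1024, 0.0895]
orientation: [-180.0, -0.0, 4.8]
force: [0.2, 0.9, -0.1]
opening: 0.0874
gripper_force: 0.0
```

```bash
python3 - <<'E'
from h import *
print(get_obs()["tool_pos"])
for n in("wrist","top"):
    c=camera_model(n);p,d=snapshot(n)
    W=cloud(d,c);x,y,z=W[...,0],W[...,1],W[...,2]
    blobs(W,(z>.036)&(z<.048)&(x>.35)&(x<.7)&(y>-.12)&(y<.35),50)
E
```

```text
[0.53194683 0.10237422 0.08953156]
px 334.0 227.0 xy 534 93 size 74 46 ang 4.8 z med 0.0426 n 7002
px 62.0 234.0 xy 513 277 size 47 20 ang -83.8 z med 0.042 n 1696
px 518.0 246.0 xy 532 -33 size 45 2 ang -83.0 z med 0.0385 n 225
px 279.0 220.0 xy 535 80 size 39 17 ang 5.2 z med 0.043 n 76
px 317.0 235.0 xy 495 -37 size 76 46 ang 7.4 z med 0.0425 n 400
```

play_rows([
  [0,0,-0.03,0,0,0],
  [0,0,-0.03,0,0,0],
  [0,0,-0.006,0,0,0],
  [0,0,-0.006,0,0,0],
  [0,0,0,0,0,0],
])

```text
clock: 7.05
tool_pos: [0.5319, 0.1039, 0.0321]
orientation: [180.0, -0.0, 5.0]
force: [0.3, -0.4, 0.5]
opening: 0.0875
gripper_force: 0.0
```

play_rows([
  [-0.0003,0.004,0,0,0,0],
  [-0.0003,0.004,0,0,0,0],
  [-0.0003,0.004,0,0,0,0],
  [-0.0003,0.004,0,0,0,0],
  [-0.0003,0.004,0,0,0,0],
  [-0.0003,0.004,0,0,0,0],
  [-0.0003,0.004,0,0,0,0],
])

```text
clock: 7.75
tool_pos: [0.5297, 0.1241, 0.0325]
orientation: [179.9, 0.1, 4.9]
force: [2.0, -10.6, 5.6]
opening: 0.0876
gripper_force: 5.1
```

play_rows([
  [-0.0003,0.004,0,0,0,0],
  [-0.0003,0.004,0,0,0,0],
  [-0.0003,0.004,0,0,0,0],
])

```text
clock: 8.05
tool_pos: [0.5288, 0.1335, 0.0325]
orientation: [179.9, 0.1, 4.9]
force: [0.2, -11.1, 5.9]
opening: 0.0875
gripper_force: 5.3
```

play_rows([
  [-0.0003,0.004,0,0,0,0],
  [-0.0003,0.004,0,0,0,0],
  [-0.0003,0.004,0,0,0,0],
])

```text
clock: 8.35
tool_pos: [0.528, 0.1429, 0.0324]
orientation: [179.8, 0.1, 4.9]
force: [0.8, -10.8, 6.7]
opening: 0.0878
gripper_force: 5.4
```

play_rows([
  [-0.0003,0.004,0,0,0,0],
  [-0.0003,0.004,0,0,0,0],
  [-0.0003,0.004,0,0,0,0],
])

```text
clock: 8.65
tool_pos: [0.5272, 0.1524, 0.0324]
orientation: [179.8, 0.1, 4.9]
force: [0.6, -10.8, 7.3]
opening: 0.0874
gripper_force: 5.5
```

play_rows([
  [-0.0003,0.004,0,0,0,0],
  [-0.0003,0.004,0,0,0,0],
  [-0.0003,0.004,0,0,0,0],
])

```text
clock: 8.95
tool_pos: [0.5265, 0.1619, 0.0324]
orientation: [179.8, 0.1, 4.9]
force: [0.4, -11.7, 6.2]
opening: 0.0874
gripper_force: 5.6
```

play_rows([
  [-0.0003,0.004,0,0,0,0],
  [-0.0003,0.004,0,0,0,0],
])

```text
clock: 9.15
tool_pos: [0.526, 0.1683, 0.0324]
orientation: [179.8, 0.1, 4.9]
force: [0.9, -11.5, 6.6]
opening: 0.0878
gripper_force: 5.6
```

play_rows([
  [0,-0.01,0,0,0,0],
  [0,0,0.035,0,0,0],
  [0,0,0.035,0,0,0],
  [-0.008,-0.0468,0,0,0,0.003],
  [-0.008,-0.0468,0,0,0,0.003],
  [-0.008,-0.0468,0,0,0,0.003],
  [-0.008,-0.0468,0,0,0,0.003],
  [-0.008,-0.0468,0,0,0,0.003],
  [0,0,0,0,0,0],
  [0,0,0,0,0,0],
])

```text
clock: 10.15
tool_pos: [0.4948, -0.0255, 0.0882]
orientation: [-180.0, -0.1, 7.5]
force: [0.5, 0.2, -0.1]
opening: 0.0875
gripper_force: 0.0
```

play_rows([
  [0,0,-0.03,0,0,0],
  [0,0,-0.03,0,0,0],
  [0,0,-0.005,0,0,0],
  [0,0,-0.005,0,0,0],
  [0,0,0,0,0,0],
])

```text
clock: 10.65
tool_pos: [0.4952, -0.0242, 0.0322]
orientation: [180.0, -0.0, 7.7]
force: [-0.2, 0.9, -0.0]
opening: 0.0873
gripper_force: 0.0
```

play_rows([
  [-0.0005,0.004,0,0,0,0],
  [-0.0005,0.004,0,0,0,0],
  [-0.0005,0.004,0,0,0,0],
  [-0.0005,0.004,0,0,0,0],
  [-0.0005,0.004,0,0,0,0],
  [-0.0005,0.004,0,0,0,0],
  [-0.0005,0.004,0,0,0,0],
])

```text
clock: 11.35
tool_pos: [0.4922, -0.0026, 0.0326]
orientation: [180.0, -0.0, 7.6]
force: [1.5, -6.8, 4.6]
opening: 0.0876
gripper_force: 3.0
```

play_rows([
  [-0.0005,0.004,0,0,0,0],
  [-0.0005,0.004,0,0,0,0],
  [-0.0005,0.004,0,0,0,0],
])

```text
clock: 11.65
tool_pos: [0.4909, 0.0069, 0.0326]
orientation: [180.0, -0.0, 7.6]
force: [0.8, -5.1, 4.8]
opening: 0.0876
gripper_force: 3.1
```

play_rows([
  [-0.0005,0.004,0,0,0,0],
  [-0.0005,0.004,0,0,0,0],
  [-0.0005,0.004,0,0,0,0],
])

```text
clock: 11.95
tool_pos: [0.4897, 0.0165, 0.0326]
orientation: [180.0, -0.0, 7.6]
force: [0.7, -6.8, 5.0]
opening: 0.0876
gripper_force: 3.1
```

play_rows([
  [-0.0005,0.004,0,0,0,0],
  [-0.0005,0.004,0,0,0,0],
  [-0.0005,0.004,0,0,0,0],
])

```text
clock: 12.25
tool_pos: [0.4884, 0.0261, 0.0326]
orientation: [180.0, -0.0, 7.6]
force: [1.0, -6.1, 5.3]
opening: 0.0876
gripper_force: 3.2
```

play_rows([
  [-0.0005,0.004,0,0,0,0],
  [-0.0005,0.004,0,0,0,0],
  [-0.0005,0.004,0,0,0,0],
])

```text
clock: 12.55
tool_pos: [0.4872, 0.0356, 0.0326]
orientation: [180.0, -0.0, 7.6]
force: [1.2, -5.7, 5.2]
opening: 0.0878
gripper_force: 3.2
```

play_rows([
  [-0.0005,0.004,0,0,0,0],
  [-0.0005,0.004,0,0,0,0],
])

```text
clock: 12.75
tool_pos: [0.4864, 0.042, 0.0326]
orientation: [180.0, -0.0, 7.6]
force: [0.8, -6.1, 6.4]
opening: 0.0877
gripper_force: 3.2
```

B drags about 11 N against about 6 N for A and C, with similar down-friction in all three. So B grips. I'll go back to B and locate all three.

play_rows([
  [0,-0.01,0,0,0,0],
  [0,0,0.04,0,0,0],
  [0,0,0.04,0,0,0],
  [0.0133,0.0353,0,0,0,-0.0037],
  [0.0133,0.0353,0,0,0,-0.0037],
  [0.0133,0.0353,0,0,0,-0.0037],
  [0.0133,0.0353,0,0,0,-0.0037],
  [0,0,0,0,0,0],
  [0,0,0,0,0,0],
])

```text
clock: 13.65
tool_pos: [0.5286, 0.1475, 0.0956]
orientation: [180.0, 0.0, 5.0]
force: [-0.4, -0.8, 0.2]
opening: 0.0875
gripper_force: 0.0
```

```bash
python3 - <<'E'
from h import *
o=get_obs();print(o["tool_pos"],o["orientation"])
for n in("wrist","top","side"):
    print(n);c=camera_model(n);p,d=snapshot(n)
    W=cloud(d,c);x,y,z=W[...,0],W[...,1],W[...,2]
    blobs(W,(z>.036)&(z<.048)&(x>.35)&(x<.7)&(y>-.12)&(y<.35),50)
    if n=="side": cv2.imwrite("pics/side1.png",p)
E
```

```text
[0.52859855 0.1475466  0.09557985] [1.79998955e+02 4.36316421e-02 4.98835362e+00]
wrist
px 319.0 227.0 xy 527 148 size 76 46 ang 4.9 z med 0.0426 n 6792
px 134.0 233.0 xy 512 276 size 47 22 ang -87.3 z med 0.0422 n 1976
px 471.0 254.0 xy 522 29 size 47 17 ang -60.2 z med 0.0403 n 401
top
px 260.0 222.0 xy 531 135 size 40 18 ang 6.7 z med 0.0426 n 87
px 297.0 237.0 xy 487 22 size 76 46 ang 7.9 z med 0.0428 n 404
side
px 222.0 156.0 xy 482 273 size 75 51 ang 2.8 z med 0.0396 n 252
px 249.0 176.0 xy 523 148 size 75 52 ang 6.0 z med 0.0397 n 257
px 252.0 205.0 xy 483 20 size 76 48 ang 7.9 z med 0.0398 n 407
```

View pics/side1.png

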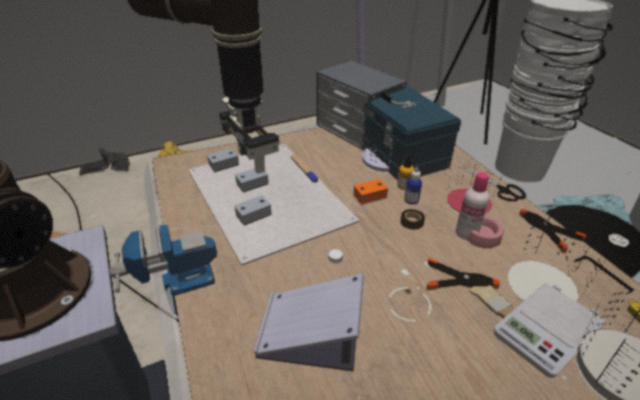

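Side view: A (222,156), B (249,176), C (252,205) all standing on the board, with cap (335,255) and stick (305,168) untouched. Now grasping B.

play_rows([
  [-0.002,0.0005,-0.035,0,0,0],
  [0,0,-0.035,0,0,0],
  [0,0,-0.0095,0,0,0],
  [0,0,0,0,0,0],
  [0,0,0,0,0,0],
])

```text
clock: 14.3
tool_pos: [0.5279, 0.1478, 0.0333]
orientation: [-180.0, -0.0, 4.9]
force: [0.5, 0.2, 0.1]
opening: 0.088
gripper_force: 0.0
```

play_rows([
  [0,0,0,0,0,0],
  [0,0,0,0,0,0],
  [0,0,0,0,0,0],
  [0,0,0,0,0,0],
  [0,0,0,0,0,0],
  [0,0,0,0,0,0],
], gripper=-1)

```text
clock: 14.9
tool_pos: [0.5273, 0.1477, 0.0324]
orientation: [180.0, 0.0, 4.9]
force: [-0.4, -1.2, 4.5]
opening: 0.0459
gripper_force: 30.0
```

play_rows([
  [0,0,0.01,0,0,0],
  [0,0,0.03,0,0,0],
  [0,0,0.04,0,0,0],
  [0,0,0.04,0,0,0],
  [0,0,0.04,0,0,0],
  [0,0,0.03,0,0,0],
  [0,0,0.008,0,0,0],
])

```text
clock: 15.6
tool_pos: [0.5278, 0.1481, 0.1932]
orientation: [-179.9, -0.2, 4.9]
force: [0.5, 1.3, -8.2]
opening: 0.0459
gripper_force: 30.0
```

play_rows([
  [-0.006,-0.04,0,0,0,-0.0156],
  [-0.006,-0.04,0,0,0,-0.0156],
  [-0.006,-0.04,0,0,0,-0.0156],
  [-0.006,-0.04,0,0,0,-0.0156],
  [-0.006,-0.04,0,0,0,-0.0156],
  [-0.006,-0.04,0,0,0,-0.0156],
  [-0.006,-0.04,0,0,0,-0.0156],
])

```text
clock: 16.3
tool_pos: [0.4919, -0.0774, 0.189]
orientation: [180.0, 0.2, -14.9]
force: [0.5, 0.2, -7.7]
opening: 0.0456
gripper_force: 30.0
```

play_rows([
  [-0.006,-0.04,0,0,0,-0.0156],
  [-0.006,-0.04,0,0,0,-0.0156],
  [-0.006,-0.04,0,0,0,-0.0156],
  [-0.006,-0.04,0,0,0,-0.0156],
  [-0.006,-0.04,0,0,0,-0.0156],
  [-0.006,-0.04,0,0,0,-0.0156],
  [-0.006,-0.04,0,0,0,-0.0156],
  [0,0,0,0,0,0],
  [0,0,0,0,0,0],
])

```text
clock: 17.2
tool_pos: [0.4585, -0.3004, 0.1886]
orientation: [180.0, 0.2, -34.5]
force: [-0.0, -0.6, -8.2]
opening: 0.0457
gripper_force: 30.0
```

play_rows([
  [-0.0054,-0.0037,0,-0.0169,-0.0248,0],
  [-0.0054,-0.0037,0,-0.0169,-0.0248,0],
  [-0.0054,-0.0037,-0.02,-0.0169,-0.0248,0],
  [-0.0054,-0.0037,-0.02,-0.0169,-0.0248,0],
  [-0.0054,-0.0037,-0.02,-0.0169,-0.0248,0],
  [0,0,0,0,0,0],
  [0,0,0,0,0,0],
])

```text
clock: 17.9
tool_pos: [0.441, -0.3267, 0.1596]
orientation: [179.5, -24.5, -34.6]
force: [0.0, -0.2, -8.5]
opening: 0.0457
gripper_force: 30.0
```

```bash
python3 - <<'E'
from h import *
from scipy.spatial.transform import Rotation as R
o=get_obs();M=R.from_euler("xyz",o["orientation"],degrees=True).as_matrix();print(o["tool_pos"],M.T.round(3).tolist())
n=np.array([-.3715,.2535,.893]);n/=np.linalg.norm(n)
print("err deg",np.degrees(np.cross(-M[:,2],n)),"z-turn",np.degrees(np.arctan2(M[1,0],M[0,0])))
g=np.array([.4685,-.336,.060])+n*.0244
print("goal",g,"to go",g-o["tool_pos"],"along n",(g-o["tool_pos"])@n)
p,d=snapshot("side");cv2.imwrite("pics/side2.png",p[180:,150:450].repeat(2,0).repeat(2,1))
E
```

```text
[ 0.44100854 -0.32671985  0.15960421] [[0.749, -0.516, 0.415], [-0.571, -0.821, 0.008], [0.337, -0.243, -0.91]]
err deg [-0.78199701 -2.13648604  0.28117281] z-turn -34.577504615883946
goal [ 0.45943415 -0.32981374  0.08179221] to go [ 0.0184256  -0.00309389 -0.077812  ] along n -0.07712618732180508
```

View pics/side2.png

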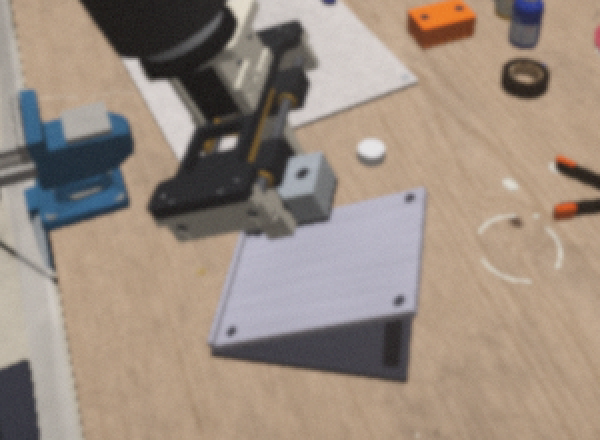

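The side crop shows the weight at (305,190) held parallel above the plate. I'll correct the tilt and move to 15 mm off.

play_rows([
  [0.003,0,-0.0161,-0.0022,-0.006,0.0008],
  [0.003,0,-0.0161,-0.0021,-0.0059,0.0008],
  [0.003,0.0005,-0.0161,0,0,0],
  [0.003,0.0005,-0.0161,0,0,0],
  [0.004,0,-0.0161,0,0,0],
  [0,0,0,0,0,0],
  [0,0,0,0,0,0],
])

```text
clock: 18.65
tool_pos: [0.4603, -0.3372, 0.1251]
orientation: [-179.0, -24.2, -34.5]
force: [-0.8, -0.1, -8.4]
opening: 0.0455
gripper_force: 30.0
```

```bash
cat >chk.py <<'E'
from h import *
from scipy.spatial.transform import Rotation as R
o=get_obs();M=R.from_euler("xyz",o["orientation"],degrees=True).as_matrix()
n=np.array([-.3715,.2535,.893]);n/=np.linalg.norm(n)
print("err deg",np.degrees(np.cross(-M[:,2],n)),"z-turn",np.degrees(np.arctan2(M[1,0],M[0,0])))
g=np.array([.4685,-.336,.060])+n*.0244
print("to go",g-o["tool_pos"],"along n",(g-o["tool_pos"])@n,o["force"])
E
python3 chk.py
```

```text
err deg [-2.07853274 -1.65360192 -0.395282  ] z-turn -34.53229168737009
to go [-0.0008882   0.00739714 -0.04329268] along n -0.036460260419072486 [-0.81628872 -0.10878712 -8.39731235]
```

```bash
python3 - <<'E'
from h import *
o=get_obs();print(o["joint_pos"].round(2),o["tool_pos"])
E
```

```text
[-23.97   5.86 -58.1   58.52  -3.93  21.89] [ 0.46032235 -0.33721088  0.12508489]
```

The elbow is at its range: tool square to the plate is too folded. So I'll set B back on the board, regrip it with the tool leaning away about 20°, and place it with the tool nearly vertical. First rise and untilt.

```bash
cat >rv.py <<'E'
import sys
from h import *
from scipy.spatial.transform import Rotation as R
# goal: yaw, lean (deg about tool-down y axis after yaw; + = body leans to +x of yaw frame), x,y,z
yaw,lean,*g=map(float,sys.argv[1:])
o=get_obs();M=R.from_euler("xyz",o["orientation"],degrees=True)
G=R.from_euler("z",yaw,degrees=True)*R.from_euler("y",lean,degrees=True)*R.from_euler("x",180,degrees=True)
r=(G*M.inv()).as_rotvec(degrees=True)
print("pos",o["tool_pos"].round(4),"rot deg",r.round(2),"units",(r/180).round(4),"shift units",((np.array(g)-o["tool_pos"])/.8).round(4))
print("joints",o["joint_pos"].round(1),"F",o["force"].round(1))
E
python3 rv.py -34.3 0 .47 -.34 .2
```

```text
pos [ 0.4603 -0.3372  0.1251] rot deg [1.288e+01 2.050e+01 2.000e-02] units [7.160e-02 1.139e-01 1.000e-04] shift units [ 0.0121 -0.0035  0.0936]
joints [-24.    5.9 -58.1  58.5  -3.9  21.9] F [-0.8 -0.1 -8.4]
```

play_rows([
  [0.003,-0.001,0.03,0,0,0],
  [0.003,-0.001,0.03,0,0,0],
  [0.003,0,0.01,0.0143,0.0228,0],
  [0.003,0,0.01,0.0143,0.0228,0],
  [0,0,0.01,0.0143,0.0228,0],
  [0,0,0,0.0143,0.0228,0],
  [0,0,0,0.0144,0.0227,0],
  [0,0,0,0,0,0],
  [0,0,0,0,0,0],
])

```text
clock: 19.55
tool_pos: [0.4684, -0.3566, 0.1845]
orientation: [178.5, -2.6, -34.5]
force: [0.1, -0.5, -7.2]
opening: 0.0459
gripper_force: 30.0
```

```bash
python3 rv.py 5 0 .56 -.055 .15
```

```text
pos [ 0.4684 -0.3566  0.1845] rot deg [ 2.16  2.18 39.5 ] units [0.012  0.0121 0.2194] shift units [ 0.1145  0.377  -0.0431]
joints [-16.8  13.7 -18.6   2.7 -55.7  70.9] F [ 0.1 -0.5 -7.2]
```

play_rows([
  [0.0115,0.0377,-0.0043,0.0012,0.0012,0.0219],
  [0.0115,0.0377,-0.0043,0.0012,0.0012,0.0219],
  [0.0115,0.0377,-0.0043,0.0012,0.0012,0.0219],
  [0.0115,0.0377,-0.0043,0.0012,0.0012,0.0219],
  [0.0115,0.0377,-0.0043,0.0012,0.0012,0.0219],
  [0.0115,0.0377,-0.0043,0.0012,0.0012,0.0219],
  [0.0115,0.0377,-0.0043,0.0012,0.0012,0.0219],
  [0.0115,0.0377,-0.0043,0.0012,0.0012,0.0219],
  [0.0115,0.0377,-0.0043,0.0012,0.0012,0.0219],
  [0.0115,0.0377,-0.0043,0.0012,0.0012,0.0219],
])

```text
clock: 20.55
tool_pos: [0.559, -0.054, 0.1509]
orientation: [180.0, -0.1, 5.1]
force: [0.5, -1.1, -7.4]
opening: 0.0454
gripper_force: 30.0
```

play_rows([
  [0,0,0,0,0,0],
  [0,0,0,0,0,0],
])

```text
clock: 20.75
tool_pos: [0.559, -0.0547, 0.1507]
orientation: [179.9, -0.0, 5.0]
force: [0.6, 0.1, -8.5]
opening: 0.0453
gripper_force: 30.0
```

```bash
python3 rv.py 5 0 .56 -.055 .0364
```

```text
pos [ 0.559  -0.0547  0.1507] rot deg [ 0.07  0.04 -0.02] units [ 0.0004  0.0002 -0.0001] shift units [ 0.0013 -0.0004 -0.1429]
joints [ 14.4  14.6 -21.2   0.1 -54.1  80.5] F [ 0.6  0.1 -8.5]
```

Lower to about 4 mm off, then feel for contact.

play_rows([
  [0,0,-0.045,0,0,0],
  [0,0,-0.045,0,0,0],
  [0,0,-0.04,0,0,0],
  [0,0,-0.013,0,0,0],
  [0,0,0,0,0,0],
])

```text
clock: 21.25
tool_pos: [0.5584, -0.0565, 0.0353]
orientation: [179.9, 0.2, 4.9]
force: [-0.8, -0.3, -8.0]
opening: 0.0459
gripper_force: 30.0
```

play_rows([
  [0,0,-0.0015,0,0,0],
  [0,0,-0.0015,0,0,0],
])

```text
clock: 21.45
tool_pos: [0.5612, -0.0557, 0.0357]
orientation: [179.9, -0.2, 4.9]
force: [-1.1, -0.3, -7.7]
opening: 0.0461
gripper_force: 30.0
```

play_rows([
  [0,0,-0.001,0,0,0],
  [0,0,0,0,0,0],
])

```text
clock: 21.65
tool_pos: [0.5601, -0.0557, 0.0339]
orientation: [179.9, -0.0, 4.9]
force: [-0.4, 0.5, -8.4]
opening: 0.0459
gripper_force: 30.0
```

play_rows([
  [0,0,-0.001,0,0,0],
  [0,0,0,0,0,0],
])

```text
clock: 21.85
tool_pos: [0.5599, -0.0557, 0.0325]
orientation: [179.9, 0.0, 4.9]
force: [-0.7, 1.4, -5.2]
opening: 0.0455
gripper_force: 30.0
```

play_rows([
  [0,0,-0.0007,0,0,0],
  [0,0,0,0,0,0],
])

```text
clock: 22.05
tool_pos: [0.5599, -0.0557, 0.0325]
orientation: [179.9, 0.0, 5.0]
force: [-4.1, 0.8, 3.7]
opening: 0.0456
gripper_force: 30.0
```

play_rows([
  [0,0,0,0,0,0],
  [0,0,0,0,0,0],
  [0,0,0,0,0,0],
  [0,0,0.02,0,0,0],
  [0,0,0.03,0,0,0],
  [0,0,0.02,-0.0024,0.0277,0],
  [0,0,0,-0.0024,0.0277,0],
  [0,0,0,-0.0024,0.0277,0],
  [0,0,0,-0.0025,0.0277,0],
  [0,0,0,0,0,0],
], gripper=1)

```text
clock: 23.05
tool_pos: [0.5609, -0.0558, 0.086]
orientation: [179.8, 20.3, 4.9]
force: [-0.1, 1.0, -0.4]
opening: 0.0879
gripper_force: 0.0
```

```bash
python3 rv.py 5 20 .5600 -.0555 .0345; python3 - <<'E'
from h import *
for n in("wrist","side"):
    c=camera_model(n);p,d=snapshot(n)
    W=cloud(d,c);x,y,z=W[...,0],W[...,1],W[...,2]
    print(n);blobs(W,(z>.036)&(z<.048)&(x>.35)&(x<.7)&(y>-.15)&(y<.35),50)
    if n=="side": cv2.imwrite("pics/side3.png",p[120:320,120:420].repeat(2,0).repeat(2,1))
E
```

```text
pos [ 0.5609 -0.0558  0.086 ] rot deg [ 0.17 -0.25  0.03] units [ 0.0009 -0.0014  0.0001] shift units [-0.0011  0.0003 -0.0644]
joints [ 12.5  30.1  -8.5  -2.6 -71.5  83.7] F [-0.1  1.  -0.4]
wrist
px 319.0 206.0 xy 560 -56 size 76 46 ang 5.1 z med 0.0425 n 6878
px 185.0 252.0 xy 516 39 size 36 18 ang -40.7 z med 0.042 n 647
side
px 222.0 156.0 xy 482 272 size 76 52 ang 3.2 z med 0.0395 n 256
px 252.0 206.0 xy 484 18 size 77 49 ang 7.6 z med 0.0398 n 409
px 288.0 216.0 xy 551 -58 size 68 49 ang 1.3 z med 0.0399 n 315
```

View pics/side3.png

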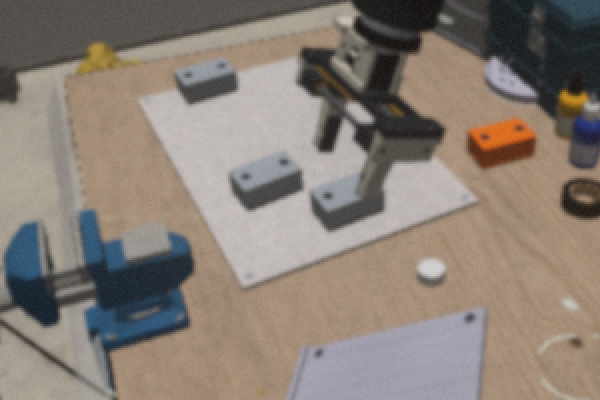

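Crop: B stands at (345,200) under the leaning fingers, C at (265,178), A at (205,80). Now the leaned grasp.

play_rows([
  [-0.001,0,-0.03,0,0,0],
  [0,0,-0.025,0,0,0],
  [0,0,-0.006,0,0,0],
  [0,0,-0.003,0,0,0],
  [0,0,0,0,0,0],
  [0,0,0,0,0,0],
])

```text
clock: 23.75
tool_pos: [0.5595, -0.0558, 0.0375]
orientation: [179.9, 19.9, 4.9]
force: [-0.2, 0.7, 0.1]
opening: 0.088
gripper_force: 0.0
```

play_rows([
  [0,0,0,0,0,0],
  [0,0,0,0,0,0],
  [0,0,0,0,0,0],
  [0,0,0,0,0,0],
  [0,0,0,0,0,0],
  [0,0,0,0,0,0],
], gripper=-1)

```text
clock: 24.35
tool_pos: [0.5588, -0.0558, 0.0364]
orientation: [179.9, 20.1, 4.9]
force: [0.8, -1.2, -0.7]
opening: 0.0458
gripper_force: 30.0
```

play_rows([
  [0,0,0.01,0,0,0],
  [0,0,0.03,0,0,0],
  [0,0,0.04,0,0,0],
  [0,0,0.04,0,0,0],
  [0,0,0.04,0,0,0],
  [0,0,0.03,0,0,0],
  [0,0,0,0,0,0],
])

```text
clock: 25.05
tool_pos: [0.5604, -0.0557, 0.1915]
orientation: [179.9, 19.7, 4.9]
force: [1.2, 0.0, -8.1]
opening: 0.046
gripper_force: 30.0
```

```bash
python3 rv.py -34.3 -7 .4500 -.3234 .155
```

```text
pos [ 0.5604 -0.0557  0.1915] rot deg [ -6.79 -26.38 -38.53] units [-0.0377 -0.1465 -0.2141] shift units [-0.138  -0.3346 -0.0456]
joints [ 12.6  24.1  -2.9  -2.5 -82.5  83.1] F [ 1.2  0.  -8.1]
```

play_rows([
  [-0.0128,-0.0342,0,-0.0038,-0.0146,-0.0214],
  [-0.0128,-0.0342,0,-0.0038,-0.0146,-0.0214],
  [-0.0128,-0.0342,0,-0.0038,-0.0146,-0.0214],
  [-0.0128,-0.0342,0,-0.0038,-0.0146,-0.0214],
  [-0.0128,-0.0342,0,-0.0038,-0.0146,-0.0214],
  [-0.0128,-0.0342,0,-0.0038,-0.0146,-0.0214],
  [-0.0128,-0.0342,0,-0.0038,-0.0146,-0.0214],
  [-0.0128,-0.0342,0,-0.0038,-0.0146,-0.0214],
  [-0.0128,-0.0342,0,-0.0038,-0.0146,-0.0214],
  [-0.0128,-0.0342,0,-0.0038,-0.0146,-0.0214],
])

```text
clock: 26.05
tool_pos: [0.4539, -0.3296, 0.1859]
orientation: [179.9, -6.4, -34.5]
force: [0.6, -0.0, -8.8]
opening: 0.0459
gripper_force: 30.0
```

play_rows([
  [0,0,-0.02,0,0,0],
  [0,0,-0.02,0,0,0],
  [0,0,0,0,0,0],
  [0,0,0,0,0,0],
])

```text
clock: 26.45
tool_pos: [0.4552, -0.329, 0.155]
orientation: [179.9, -6.4, -34.3]
force: [0.5, 0.5, -7.1]
opening: 0.0457
gripper_force: 30.0
```

```bash
python3 rv.py -34.3 -7 .458 -.3288 .0853; python3 - <<'E'
from h import *
p,d=snapshot("side");cv2.imwrite("pics/side4.png",p[180:,150:450].repeat(2,0).repeat(2,1))
E
```

```text
pos [ 0.4552 -0.329   0.155 ] rot deg [-0.24 -0.61  0.02] units [-0.0013 -0.0034  0.0001] shift units [ 0.0035  0.0002 -0.0871]
joints [-14.3  10.9 -27.2   3.2 -46.   67.9] F [ 0.5  0.5 -7.1]
```

View pics/side4.png

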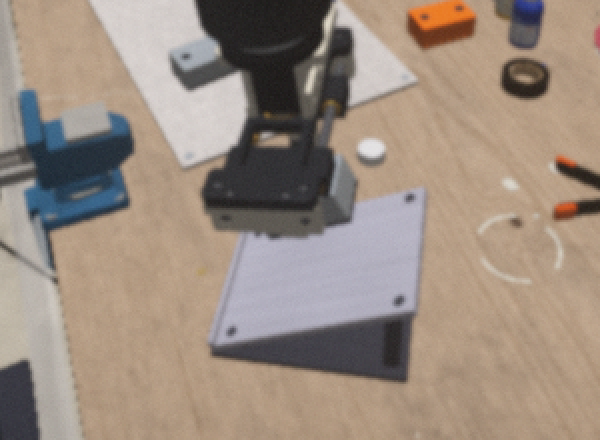

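The weight is held lengthwise up the slope (crop (340,190)), and the pose is well within range now. Descending to about 8 mm off.

play_rows([
  [0.0018,0,-0.02,-0.0013,-0.0034,0],
  [0.0017,0,-0.02,0,0,0],
  [0,0,-0.02,0,0,0],
  [0,0,-0.0125,0,0,0],
  [0,0,-0.004,0,0,0],
  [0,0,0,0,0,0],
  [0,0,0,0,0,0],
])

```text
clock: 27.2
tool_pos: [0.46, -0.3296, 0.0961]
orientation: [-179.9, -7.3, -34.3]
force: [1.3, -0.5, -8.4]
opening: 0.0458
gripper_force: 30.0
```

```bash
python3 rv.py -34.3 -7 .458 -.3288 .0853
```

```text
pos [ 0.46   -0.3296  0.0961] rot deg [ 0.1   0.28 -0.01] units [ 0.0005  0.0016 -0.    ] shift units [-0.0025  0.001  -0.0135]
joints [-14.2  15.  -31.6   4.1 -36.6  66.8] F [ 1.3 -0.5 -8.4]
```

play_rows([
  [-0.0013,0.0005,-0.003,0,0,0],
  [-0.0012,0.0005,-0.003,0,0,0],
  [0,0,-0.002,0,0,0],
  [0,0,0,0,0,0],
])

```text
clock: 27.6
tool_pos: [0.4571, -0.3285, 0.0887]
orientation: [-179.9, -7.2, -34.3]
force: [-0.2, -1.1, -7.7]
opening: 0.0458
gripper_force: 30.0
```

play_rows([
  [0,0,-0.0015,0,0,0],
  [0,0,-0.0015,0,0,0],
  [0,0,0,0,0,0],
])

```text
clock: 27.9
tool_pos: [0.4572, -0.3286, 0.0862]
orientation: [-179.9, -7.2, -34.3]
force: [0.2, -0.1, -7.9]
opening: 0.0461
gripper_force: 30.0
```

play_rows([
  [0,0,-0.001,0,0,0],
  [0,0,0,0,0,0],
])

```text
clock: 28.1
tool_pos: [0.4574, -0.3286, 0.0859]
orientation: [-179.9, -7.2, -34.3]
force: [0.1, 1.0, -5.0]
opening: 0.0455
gripper_force: 30.0
```

Contact beginning.

play_rows([
  [0,0,-0.0006,0,0,0],
  [0,0,0,0,0,0],
])

```text
clock: 28.3
tool_pos: [0.4574, -0.3287, 0.0858]
orientation: [-179.9, -7.2, -34.3]
force: [-2.8, 2.4, 3.8]
opening: 0.0463
gripper_force: 30.0
```

play_rows([
  [0,0,-0.0006,0,0,0],
  [0,0,0,0,0,0],
])

```text
clock: 28.5
tool_pos: [0.4574, -0.3287, 0.0858]
orientation: [-179.9, -7.3, -34.3]
force: [-5.5, 3.5, 8.4]
opening: 0.0456
gripper_force: 30.0
```

play_rows([
  [0,0,0,0,0,0],
  [0,0,0,0,0,0],
  [0,0,0,0,0,0],
  [0,0,0,0,0,0],
  [0,0,0,0,0,0],
], gripper=1)

```text
clock: 29.0
tool_pos: [0.4574, -0.3287, 0.0847]
orientation: [-179.9, -7.2, -34.3]
force: [-0.4, -0.3, 0.5]
opening: 0.0802
gripper_force: 0.0
```

play_rows([
  [0,0,0.01,0,0,0],
  [0,0,0.02,0,0,0],
  [0,0,0.03,0,0,0],
  [0,0,0.04,0,0,0],
  [0,0,0.04,0,0,0],
  [0,0.04,0.02,0,0,0],
  [0,0.05,0,0,0,0],
  [0,0.05,0,0,0,0],
  [0,0.05,0,0,0,0],
  [0,0.05,0,0,0,0],
])

```text
clock: 30.0
tool_pos: [0.4571, -0.1353, 0.2135]
orientation: [-179.9, -7.3, -34.3]
force: [0.6, 0.5, -0.0]
opening: 0.0879
gripper_force: 0.0
```

```bash
python3 - <<'E'
from h import *
n=np.array([-.3715,.2535,.893]);n/=np.linalg.norm(n)
p0=np.array([.4685,-.336,.060])
for k in("side","top"):
    c=camera_model(k);p,d=snapshot(k);W=cloud(d,c);h=(W-p0)@n
    m=(h>.028)&(h<.042)&(np.linalg.norm(W-p0,axis=-1)<.12)
    q=W[m];print(k,get_obs()["clock"])
    if len(q)<20: continue
    u=np.array([.826,-.5635,0]);v=np.array([.5635,.826,0]);u=u-n*(u@n);u/=np.linalg.norm(u)
    ab=np.c_[(q-p0)@u,(q-p0)@v]*1000
    print(cv2.minAreaRect(ab.astype(np.float32)),np.median(h[m]),len(q))
    z=W[...,2];x=W[...,0];y=W[...,1];blobs(W,(z>.036)&(z<.048)&(x>.35)&(x<.7)&(y>-.15)&(y<.35),50)
    if k=="side": cv2.imwrite("pics/side5.png",p)
E
```

```text
side 30.05
((-2.0557594299316406, -0.4994773864746094), (48.21367263793945, 76.16585540771484), 89.75574493408203) 0.032951668778864296 862
px 216.0 156.0 xy 471 275 size 55 43 ang 6.0 z med 0.0396 n 116
px 252.0 206.0 xy 483 20 size 76 47 ang 8.8 z med 0.0398 n 278
top 30.1
((-0.2517433166503906, 2.4367237091064453), (76.27796173095703, 47.29685974121094), 0.06109359860420227) 0.03454485428974799 426
px 212.0 236.0 xy 485 275 size 76 47 ang 4.3 z med 0.0429 n 406
px 297.0 237.0 xy 487 22 size 76 46 ang 7.7 z med 0.0429 n 405
```

View pics/side5.png

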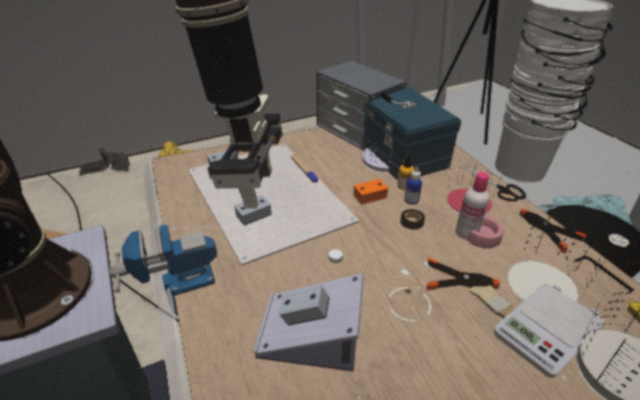

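The weight sits at (305,303), in the middle of the plate to within about 3 mm and aligned up the slope. A and C stand on the board and the cap and stick have not moved. I'll let it settle, recheck for creep, then hand in.

play_rows([
  [0,0,0,0,0,0],
  [0,0,0,0,0,0],
  [0,0,0,0,0,0],
  [0,0,0,0,0,0],
  [0,0,0,0,0,0],
  [0,0,0,0,0,0],
  [0,0,0,0,0,0],
  [0,0,0,0,0,0],
  [0,0,0,0,0,0],
  [0,0,0,0,0,0],
])

```text
clock: 31.1
tool_pos: [0.4573, -0.1365, 0.2127]
orientation: [-179.9, -7.2, -34.3]
force: [0.2, 0.1, -0.0]
opening: 0.0877
gripper_force: 0.0
```

```bash
python3 - <<'E'
from h import *
n=np.array([-.3715,.2535,.893]);n/=np.linalg.norm(n);p0=np.array([.4685,-.336,.060])
u=np.array([.826,-.5635,0]);v=np.array([.5635,.826,0]);u=u-n*(u@n);u/=np.linalg.norm(u)
c=camera_model("top");p,d=snapshot("top");W=cloud(d,c);h=(W-p0)@n
q=W[(h>.028)&(h<.042)&(np.linalg.norm(W-p0,axis=-1)<.12)]
r=cv2.minAreaRect((np.c_[(q-p0)@u,(q-p0)@v]*1000).astype(np.float32));print(r)
if abs(r[0][0]+.25)<1: print(close_job())
E
```

```text
((-0.2753028869628906, 2.738222122192383), (47.01453399658203, 76.45645141601562), 88.87887573242188)
the job is handed in; nothing more can be done
None
```

The job is handed in (no verdict was returned): the middle weight dragged about 11 N against about 6 N for the other two (all with some down-force), and it now rests on the tilted plate about 3 mm from the middle with no creep over 1 s; the other two stand on the board.

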